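Isolate the test dock and lift out the inverter module

TASK

Switch off the rotary isolator by turning its handle a quarter turn anticlockwise fully home against its stop, so that it lies across its housing; only then take the inverter module by its carrying handle, lift it straight up out of its dock and finish holding it level and still in the gripper above the dock, its underside about 15 cm above the bench. Keep the module level all the way, do not put it down or let go at the end, and leave everything else on the bench where it stands.

Things in the scene. Friction and masses are not known exactly. Their poses are not given: they have to be found in the camera images.
- isolator_switch (a joint): angle of the isolator's handle in rad: 0 = off (handle across the long side of the housing), 1.571 = on (handle along the housing). Grows clockwise seen from above, so switching off is a quarter turn anticlockwise. Firm stops at both ends; it turns with a friction of about 0.08 N m, has no spring and stays where it is left. It starts on, within 0.15 rad of that stop.
- isolator_grip (a point): the middle of the isolator's handle, on its vertical turning axis, 90 mm above the bench: an upright black plastic bar 80 mm long, 14 mm thick, 32 mm high (74 to 106 mm above the bench), on a round black skirt of 52 mm diameter and 10 mm height. It turns with the handle: y runs along the bar, x across its thickness, z up. One end of the bar's top has a thin white mark. The handle stands on a fixed grey steel housing 140 x 96 x 60 mm (handle along the 140 mm side = on).
- inverter_center (a point): centre of the inverter module's box, and about its centre of mass: a finned aluminium box with black ends, 90 mm (x) x 140 mm (y) x 60 mm (z up), about 0.5 to 0.85 kg. Its underside is 30 mm below this point. It stands in the dock, its underside 12 mm above the bench at the start.
- inverter_handle (a point): centre of the module's carrying handle, 66 mm above the box centre, 108 mm above the bench at the start: a straight black bar along the module's y, 114 mm long, 14 x 14 mm in section, on two posts at y = -51 and +51 mm, each 10 mm long in y. Between the posts it is open underneath: 29 mm free from the bar's underside to the box's top. Same axes as the module.
- dock_floor (a point): centre of the dock's inner floor, 12 mm above the bench. The dock is a fixed dark steel tray 112 x 162 mm outside with walls up to 45 mm above the bench, so they guide the lowest 33 mm of the module with 3 mm play all round. Same axes as the module at the start.
- regulator: bystander: a smaller aluminium box with black ends, 70 x 95 x 45 mm, with a round black knob on top (26 mm diameter, to 63 mm height), standing on the bench; origin under its centre
- screwdriver: bystander: screwdriver with a red handle, 190 mm long, lying along its x on the bench between dock and isolator; origin at its middle, on the bench
- wrench: bystander: steel wrench 180 mm long lying along its x; origin at its middle, on the bench
- piston: bystander: aluminium engine piston, 64 mm diameter, 56 mm high, upright; origin under its centre
- oil: bystander: black oil bottle, 72 mm diameter, 190 mm high; origin under its centre
- jar: bystander: amber glass jar, 70 mm diameter, 90 mm high; origin under its centre
- mug: bystander: white mug, 80 mm diameter, 90 mm high, handle at its y; origin under its centre

How it is judged:
On the way, in this order (a step that is already met when the one before it is completed fails the run):
1. the isolator is off while the module still sits in its dock (value of joint isolator_switch below 0.12 rad and distance of inverter_center from where it was at the start of the episode below 0.015 m), for 0.2 s.
2. the module is lifted clear of the dock, level (value of joint isolator_switch below 0.12 rad and height (world z) of inverter_center above 0.1 m and angle between inverter_center's own z axis and vertical below 0.2 rad and contact force between inverter and dock below 0.1 N), for 0.2 s.
At the end, for the whole second after the job is handed in: Isolator within 0.12 rad of off. The fingers hold the module (2 N or more), its underside 115 to 230 mm above the bench, its centre within 70 mm of the dock centre seen from above, tilted under 0.10 rad, slower than 0.03 m/s and 0.15 rad/s, clear of the dock (value of joint isolator_switch below 0.12 rad and height (world z) of inverter_center between 0.145 and 0.26 m and angle between inverter_center's own z axis and vertical below 0.1 rad and horizontal distance between inverter_center and dock_floor below 0.07 m and contact force between inverter and the fingers above 2 N and linear speed of inverter below 0.03 m/s and angular speed of inverter below 0.15 rad/s and contact force between inverter and dock below 0.1 N); the arm keeps its last pose, push and grip.
It fails at once if the module is raised out of its seat while the isolator is not off (value of joint isolator_switch above 0.3 rad and height (world z) of inverter_center above 0.057 m).
It fails at once if the module is tilted by more than 0.3 rad (angle between inverter_center's own z axis and vertical above 0.3 rad).
It fails at once if a bystander is moved by more than 30 mm (distance of any of regulator, screwdriver, wrench, piston, oil, jar, mug from where it was at the start of the episode above 0.03 m).
It also fails if it takes over 48 s, if anything falls off the work surface, if the arm or the gripper's body presses on something with over 40 N, if the wrist force passes 120 N, or if a joint passes its speed limit or range.

ROBOT

A 7-joint arm with a two-finger parallel gripper is mounted at the origin on the work surface. World frame = base frame: x ahead of the robot, y to its left, z up, the work surface at z = 0. Lengths are in m, angles in rad, forces in N, time in s.
With the tool pointing down it reaches from about 0.4 to 0.85 m from the base axis. Payload 4.5 kg.
Tool frame: the origin (TCP) lies on the centre line of the jaws, within the pads' length; the fingertips stand 11 mm ahead of it and the grasp point (between the pads) lies 8 mm behind it; z points along the fingers, y is the line along which they close (so a half turn about z gives the same grasp; the last joint's range is limited). The gripper opens to 88 mm and grips with 3 to 60 N. Pads are 18 mm wide; open, the fingers measure 123 mm over their backs; the gripper's body (75 mm by 187 mm) begins 45 mm behind the grasp point.
Start: joints at [1.37, 0.689, -0.195, 1.565, 0.157, 0.902, -0.215], TCP at [0.145, -0.608, 0.25] pointing down, gripper open.
Joint ranges: [-3.01, 3.01], [-0.46, 2.08], [-1.47, 1.51], [0.13, 2.56], [-1, 4.14], [0.04, 2.09], [-2.66, 2.66]. Speed limits (rad/s): [2.57, 2.57, 3.14, 3.14, 3.14, 3.14, 3.14].

INTERFACE

Orientations are given as a unit quaternion [x, y, z, w].
In Python, from plant import * gives the robot as it stands. The module is installed in compiled form; this text tells all that it offers.
- The arm moves only by the tool send_rows, never from a script. Its argument "motion" is a list of rows, each an object of numbers: "x", "y", "z": the shift along the tool's x, y, z in cm; "rx", "ry", "rz": the turn, a rotation vector about the tool's x, y, z in rad; "jaw": the finger opening in cm, from 0 to 8.81. In form: [{"x": .., "y": .., "z": .., "rx": .., "ry": .., "rz": .., "jaw": ..}, ...]. A call has exactly 5 rows; each row shifts and turns the commanded pose from where the row before left it, along the tool's axes as they then stand; what a row does not reach is not made up. A row lasts 1/10 s, in which the tool goes at most 50 mm and 8.59 degrees, less where a joint would pass 70% of its speed; a pose out of reach is approached as far as the arm can. A call is refused whole if a number of a shift passes 5 or a number of a turn 0.15, either way. A call with a gripper value outside its range is refused whole. The fingers move at their own pace and stop on an object; "grip_force" is the grip in N (left out, the last holds). Time passes only in rows, so rows that do not move let the fingers close, or fill a call up. It gives the time, the measured TCP pose, the force, the opening and the grip force at its end, in the units of the state.
- get_state(): the state, without advancing time (a new reading comes with each control period).
- snapshot(name): name is "scene" or "top"; returns a dict with "img" (420x560x3 uint8, red, green, blue), "vertical_fov" (degrees; the focal length in pixels is half the picture's height over the tangent of half this angle, whatever the lens; pixels are square), "cx", "cy" (the principal point, pixels), "extrinsics" (4x4, takes a point from camera to world coordinates). Camera axes: x right, y up, looking along -z (the intrinsics and any distortion apply to the point x, -y, -z); pixel columns grow to the right and rows downward; lengths in m; the calibration is good to about 2 mm. A picture is of the moment at which its call begins. There is no depth.
- finish_job(): hands the job in; it is judged then, once.
The state is a dict: "clock": time; "q": joint angles; "qd": joint speeds; "joint_torque": joint torques, N m; "tool_pos": TCP position; "eef_rot": TCP orientation; "contact_force": force on the tool from outside, world axes, zero at the start; "moment": the same for the moment, N m; "opening": opening from 0.0 (shut) to 1.0 (fully open); "finger_force": force on a finger pad.
Only numpy, scipy, OpenCV 4.12 (cv2) and the standard library are available. Lean on these libraries where they do the work, as an engineer would, in place of code of your own. Each camera call takes 0.05 s, during which the arm holds its last target. There are 200 camera calls.

## Working session

There is one attempt and no reset: what is moved stays moved. The work goes in short steps, Python scripts to look and compute and a tool call to move; the robot and the scene stay as the last step left them, time stands still between calls to the robot, and variables do not carry over. Pictures are saved under pics/ and viewed, at most 10 in all, crops included, and the job is handed in when it is done.

Besides the shell and the picture viewer there is one more tool, called as a command line: name --argument value ..., lists and objects as JSON in quotes. send_rows: Moves the arm, as the interface text tells. Its arguments: {"type":"object","properties":{"motion":{"type":"array"},"grip_force":{"type":"number"}},"required":["motion"]}

```bash
mkdir -p pics; python3 - <<'E'
from plant import *
import cv2,pickle
d={}
for n in("scene","top"):
    s=snapshot(n);d[n]=s;cv2.imwrite(f"pics/{n}0.png",s["img"][:,:,::-1])
    print(n,{k:v for k,v in s.items() if k!="img"})
pickle.dump(d,open("s0.pkl","wb"))
print(get_state())
E
```

```text
scene {'vertical_fov': 46.22590539081373, 'cx': 280.56161607388265, 'cy': 217.36621483943404, 'extrinsics': array([[ 0.12389405, -0.78534969,  0.60652793,  1.59082706],
       [ 0.99214947,  0.08755693, -0.08929286, -0.14859   ],
       [ 0.01702039,  0.61282922,  0.79003206,  1.34406077],
       [ 0.        ,  0.        ,  0.        ,  1.        ]])}
top {'vertical_fov': 47.60494157117255, 'cx': 283.67465988359425, 'cy': 209.64090506676462, 'extrinsics': array([[ 0.00557145,  0.99792265, -0.06418213,  0.52261934],
       [-0.99990881,  0.00476994, -0.01263445, -0.0088989 ],
       [-0.01230206,  0.06424667,  0.99785822,  1.49683286],
       [ 0.        ,  0.        ,  0.        ,  1.        ]])}
{'clock': 0.1, 'q': array([ 1.36980395,  0.6898988 , -0.19453049,  1.56622301,  0.15728311,
        0.90249887, -0.21510384]), 'qd': array([-5.55041652e-04, -1.23168311e-03,  7.42422736e-04, -1.76659445e-03,
        1.19974242e-03, -2.19326617e-05,  1.57395053e-04]), 'joint_torque': array([-2.60951063e-03, -5.28500354e+01, -1.27098821e+00, -1.53837079e+01,
       -5.24800492e-02,  2.03944888e-03,  4.20334914e-05]), 'tool_pos': array([ 0.14524289, -0.60733079,  0.24899583]), 'eef_rot': array([ 9.93112665e-01,  1.17160414e-01, -1.45148797e-04, -8.06371374e-04]), 'contact_force': array([-0.16425527, -0.80014075,  0.21238404]), 'moment': array([-0.02545683, -0.0592197 ,  0.00289008]), 'finger_force': 0.0, 'opening': 0.9981722793058297}
```

View pics/top0.png

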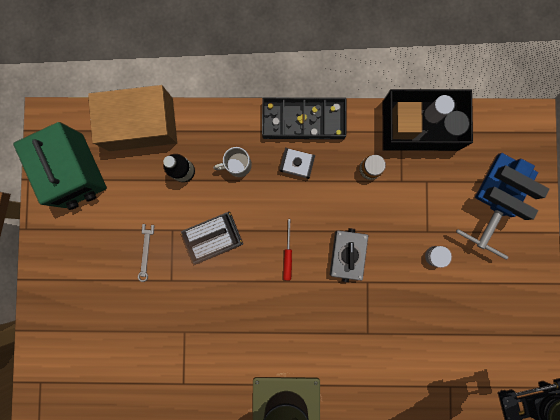

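View pics/scene0.png

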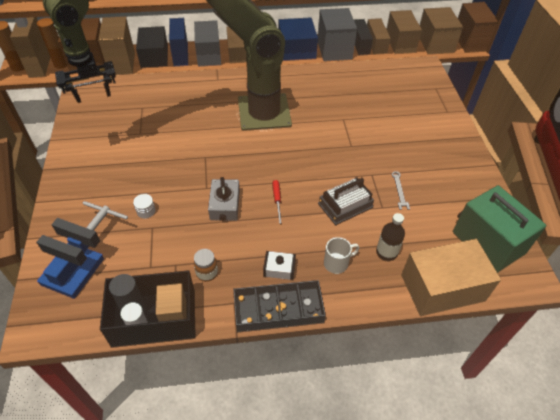

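The top view shows the isolator at about (350,256), with its handle along the housing, and the module at about (212,238) with its handle bar. The screwdriver lies between them at (288,250). I'll zoom in on both.

```bash
python3 - <<'E'
import cv2,pickle,numpy as np
d=pickle.load(open("s0.pkl","rb"))
t=d["top"]["img"][:,:,::-1];s=d["scene"]["img"][:,:,::-1]
z=lambda im,x,y:cv2.resize(im[y:y+74,x:x+100],None,fx=4,fy=4,interpolation=cv2.INTER_CUBIC)
g=np.vstack([np.hstack([z(t,165,200),z(t,300,220)]),np.hstack([z(s,300,160),z(s,175,165)])])
cv2.imwrite("pics/crop.png",g)
E
```

```text
(no output)
```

View pics/crop.png

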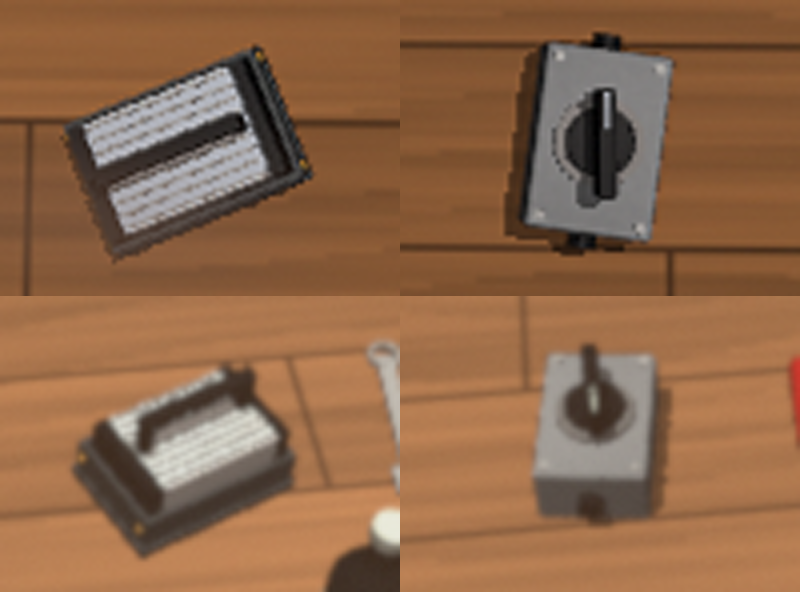

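The crop shows the isolator handle nearly along the housing: its bar runs from (351,242) to (351,269.5) in the top view, slightly turned relative to the box. The module's bar runs from upper right to lower left. Now I'll convert these to positions.

```bash
cat >h.py <<'E'
import numpy as np,cv2
def ray(s,p,z):
    H,W=s["img"].shape[:2];f=H/2/np.tan(np.radians(s["vertical_fov"]/2));p=np.atleast_2d(np.array(p,float))
    T=s["extrinsics"];D=np.c_[(p[:,0]-s["cx"])/f,-(p[:,1]-s["cy"])/f,-np.ones(len(p))]@T[:3,:3].T;o=T[:3,3]
    return o+D*((z-o[2])/D[:,2])[:,None]
E
python3 - <<'E'
import pickle,numpy as np,cv2
from h import ray
d=pickle.load(open("s0.pkl","rb"));t=d["top"];s=d["scene"]
c=lambda l,ox,oy,cx,cy:[((a-cx-1.5)/4+ox,(b-cy-1.5)/4+oy) for a,b in l]
def show(n,s,p,z):
    w=ray(s,p,z)[:,:2];print(n,w.round(4).tolist(),"mean",w.mean(0).round(4),"edges",np.linalg.norm(w-np.roll(w,-1,0),axis=1).round(4),"dir",[round(float(np.degrees(np.arctan2(*(b-a)[::-1]))),1) for a,b in zip(w,np.roll(w,-1,0))])
show("housing top",t,c([(545,42),(675,62),(648,242),(525,222)],300,220,400,0),.06)
show("housing sc",s,c([(549,353),(656,355),(654,480),(537,480)],175,165,400,296),.06)
show("screws top",t,c([(558,52),(661,69),(641,229),(539,215)],300,220,400,0),.06)
show("bar top",t,c([(605,88),(605,198)],300,220,400,0),.106)
show("bar sc",s,c([(589,346),(594,412)],175,165,400,296),.106)
show("dock top",t,c([(66,127),(260,47),(313,178),(116,260)],165,200,0,0),.045)
show("dock sc",s,c([(77,457),(142,555),(292,482)],300,160,0,296),.045)
show("fins top",t,c([(84,127),(226,68),(268,170),(124,235)],165,200,0,0),.072)
show("handle top",t,c([(100,176),(244,121)],165,200,0,0),.115)
show("handle sc",s,c([(145,428),(247,371)],300,160,0,296),.115)
p=np.array([(288,220),(287,280),(440,257),(374,165)],float);print("drv,piston",ray(t,p,.02).round(3).tolist())
hsv=cv2.cvtColor(t["img"],cv2.COLOR_RGB2HSV);m=((hsv[...,1]<50)&(hsv[...,2]>80)).astype(np.uint8)
m=cv2.morphologyEx(m,cv2.MORPH_CLOSE,np.ones((3,3)))
for k in cv2.findContours(m,0,2)[0]:
    r=cv2.minAreaRect(k)
    if cv2.contourArea(k)>150 and 180<r[0][1]<300 and 180<r[0][0]<400:print(r,ray(t,cv2.boxPoints(r),.06 if r[0][0]>300 else .072)[:,:2].round(4).tolist(),ray(t,[r[0]],.06 if r[0][0]>300 else .072))
E
```

```text
housing top [[0.554, -0.1483], [0.5395, -0.2459], [0.405, -0.225], [0.4192, -0.1331]] mean [ 0.4794 -0.1881] edges [0.0987 0.1361 0.0929 0.1356] dir [-98.5, 171.2, 81.2, -6.4]
housing sc [[0.4089, -0.2217], [0.4214, -0.1288], [0.5611, -0.1405], [0.5504, -0.2371]] mean [ 0.4855 -0.182 ] edges [0.0937 0.1402 0.0972 0.1424] dir [82.3, -4.8, -96.3, 173.8]
screws top [[0.5465, -0.1581], [0.5341, -0.2354], [0.4146, -0.2198], [0.4245, -0.1436]] mean [ 0.4799 -0.1892] edges [0.0783 0.1206 0.0768 0.1228] dir [-99.1, 172.6, 82.6, -6.7]
bar top [[0.5197, -0.1874], [0.4402, -0.1871]] mean [ 0.48   -0.1872] edges [0.0796 0.0796] dir [179.8, -0.2]
bar sc [[0.4469, -0.1851], [0.5209, -0.1848]] mean [ 0.4839 -0.185 ] edges [0.074 0.074] dir [0.2, -179.8]
dock top [[0.548, 0.3224], [0.6099, 0.1748], [0.5102, 0.1331], [0.4472, 0.2824]] mean [0.5288 0.2282] edges [0.1601 0.1081 0.162  0.1085] dir [-67.2, -157.3, 112.9, 21.7]
dock sc [[0.5325, 0.1388], [0.6427, 0.1743], [0.5801, 0.3169]] mean [0.5851 0.21  ] edges [0.1158 0.1557 0.1844] dir [17.9, 113.7, -105.0]
fins top [[0.5476, 0.3028], [0.5924, 0.19
[... 180 characters left out ...]
an [0.5316 0.229 ] edges [0.1117 0.1117] dir [-68.8, 111.2]
handle sc [[0.565, 0.1845], [0.5119, 0.2827]] mean [0.5385 0.2336] edges [0.1116 0.1116] dir [118.4, -61.6]
drv,piston [[0.585, -0.004, 0.02], [0.401, -0.002, 0.02], [0.474, -0.472, 0.02], [0.759, -0.271, 0.02]]
((349.4432373046875, 254.92575073242188), (31.388883590698242, 45.99296951293945), 7.594642639160156) [[0.4177, -0.1331], [0.5542, -0.1515], [0.5422, -0.2449], [0.406, -0.226]] [[ 0.47979846 -0.18885257  0.06      ]]
((209.18966674804688, 238.22413635253906), (32.868072509765625, 39.92449951171875), 68.19859313964844) [[0.5505, 0.306], [0.5956, 0.1953], [0.5045, 0.1575], [0.4597, 0.2678]] [[0.52745939 0.23164781 0.072     ]]
```

send_rows --motion '[{"x": 2.8,"y": -2.2,"jaw": 8},{"x": 2.8,"y": -2.2,"jaw": 8},{"x": 2.8,"y": -2.2,"jaw": 8},{"x": 2.8,"y": -2.2,"jaw": 8},{"x": 2.8,"y": -2.2,"jaw": 8}]'

```text
schema error: expected keys x, y, z, rx, ry, rz, jaw
```

send_rows --motion '[{"x": 2.8,"y": -2.2,"jaw": 8},{"x": 2.8,"y": -2.2,"jaw": 8},{"x": 2.8,"y": -2.2,"jaw": 8},{"x": 2.8,"y": -2.2,"jaw": 8},{"x": 2.8,"y": -2.2,"jaw": 8}]'

```text
schema error: expected keys x, y, z, rx, ry, rz, jaw
```

send_rows --motion '[{"x": 2.8,"y": -2.2,"jaw": 8},{"x": 2.8,"y": -2.2,"jaw": 8},{"x": 2.8,"y": -2.2,"jaw": 8},{"x": 2.8,"y": -2.2,"jaw": 8},{"jaw": 8}]'

```text
schema error: expected keys x, y, z, rx, ry, rz, jaw
```

send_rows --motion '[{"rz": 0.12,"jaw": 8},{"rz": 0.11,"jaw": 8},{"z": 3,"jaw": 7},{"z": 3,"jaw": 7},{"jaw": 7}]'

```text
schema error: expected keys x, y, z, rx, ry, rz, jaw
```

All keys are required.

send_rows --motion '[{"x": 2.8,"y": -2.2,"z": 0,"rx": 0,"ry": 0,"rz": 0,"jaw": 7},{"x": 2.8,"y": -2.2,"z": 0,"rx": 0,"ry": 0,"rz": 0,"jaw": 7},{"x": 2.8,"y": -2.2,"z": 0,"rx": 0,"ry": 0,"rz": 0,"jaw": 7},{"x": 2.8,"y": -2.2,"z": 0,"rx": 0,"ry": 0,"rz": 0,"jaw": 7},{"x": 2.8,"y": -2.2,"z": 0,"rx": 0,"ry": 0,"rz": 0,"jaw": 7}]'

```text
clock: 0.6
tool_pos: [0.2566, -0.4669, 0.2494]
eef_rot: [0.993, 0.117, -0.0, -0.0]
contact_force: [0.7, 0.3, -0.3]
opening: 0.793
finger_force: 0.0
```

send_rows --motion '[{"x": 2.8,"y": -2.2,"z": 0,"rx": 0,"ry": 0,"rz": 0,"jaw": 7},{"x": 2.8,"y": -2.2,"z": 0,"rx": 0,"ry": 0,"rz": 0,"jaw": 7},{"x": 2.8,"y": -2.2,"z": 0,"rx": 0,"ry": 0,"rz": 0,"jaw": 7},{"x": 2.8,"y": -2.2,"z": 0,"rx": 0,"ry": 0,"rz": 0,"jaw": 7},{"x": 2.8,"y": -2.2,"z": 0,"rx": 0,"ry": 0,"rz": 0,"jaw": 7}]'

```text
clock: 1.1
tool_pos: [0.3671, -0.3274, 0.2495]
eef_rot: [0.993, 0.117, -0.0, -0.0]
contact_force: [0.2, -0.1, 0.1]
opening: 0.792
finger_force: 0.0
```

send_rows --motion '[{"x": 2.8,"y": -2.2,"z": 0,"rx": 0,"ry": 0,"rz": 0,"jaw": 7},{"x": 2.8,"y": -2.2,"z": 0,"rx": 0,"ry": 0,"rz": 0,"jaw": 7},{"x": 2.8,"y": -2.2,"z": 0,"rx": 0,"ry": 0,"rz": 0.12,"jaw": 7},{"x": 2.8,"y": -2.2,"z": 0,"rx": 0,"ry": 0,"rz": 0.11,"jaw": 7},{"x": 0,"y": 0,"z": 0,"rx": 0,"ry": 0,"rz": 0,"jaw": 7}]'

```text
clock: 1.6
tool_pos: [0.4624, -0.2146, 0.2496]
eef_rot: [1.0, 0.006, 0.002, -0.001]
contact_force: [0.4, 0.5, -0.9]
opening: 0.798
finger_force: 0.0
```

```bash
cat >>h.py <<'E'
from scipy.spatial.transform import Rotation as R
def tell(st,goal=None,yaw=None):
    r=R.from_quat(st["eef_rot"]);m=r.as_matrix()
    print("t",round(st["clock"],2),"pos",st["tool_pos"].round(4),"yaw",round(float(np.degrees(np.arctan2(m[1,0],m[0,0]))),1),"z",m[:,2].round(4),"open",round(st["opening"]*88.1,1),"ff",round(st["finger_force"],1),"F",st["contact_force"].round(1),"M",st["moment"].round(2),"q",st["q"].round(2))
    if goal is not None:
        print("tool cm",(m.T@(np.array(goal)-st["tool_pos"])*100).round(2))
        t=R.from_matrix(np.array([[np.cos(yaw),np.sin(yaw),0],[np.sin(yaw),-np.cos(yaw),0],[0,0,-1]]));print("rotvec",(r.inv()*t).as_rotvec().round(3))
E
python3 - <<'E'
from plant import *
from h import *
tell(get_state(),[.481,-.187,.087],0)
cv2.imwrite("pics/top1.png",cv2.resize(snapshot("top")["img"][200:310,270:420,::-1],None,fx=5,fy=5))
E
```

```text
t 1.6 pos [ 0.4624 -0.2146  0.2496] yaw 0.7 z [ 0.0031  0.0025 -1.    ] open 70.3 ff 0.0 F [ 0.4  0.5 -0.9] M [ 0.04 -0.   -0.02] q [ 0.4   0.54 -0.08  1.91  0.06  0.69 -1.28]
tool cm [ 1.85 -2.7  16.27]
rotvec [-0.003 -0.003  0.013]
```

View pics/top1.png

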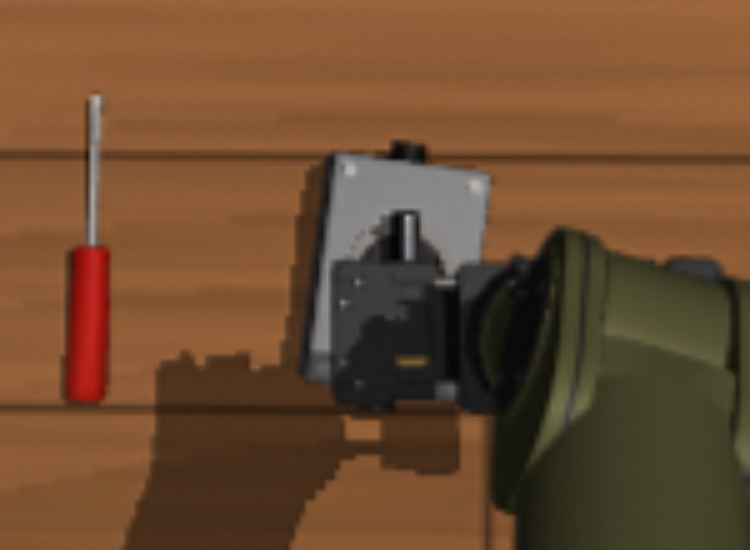

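The gripper is up and to the left of the isolator, short of it by about 2 cm in x and 3 cm in y, as computed. I'll shift it over and go down to grip height.

send_rows --motion '[{"x": 1.0,"y": -1.4,"z": 2,"rx": 0,"ry": 0,"rz": 0.01,"jaw": 7},{"x": 0.9,"y": -1.3,"z": 3,"rx": 0,"ry": 0,"rz": 0,"jaw": 7},{"x": 0,"y": 0,"z": 3,"rx": 0,"ry": 0,"rz": 0,"jaw": 7},{"x": 0,"y": 0,"z": 1,"rx": 0,"ry": 0,"rz": 0,"jaw": 7},{"x": 0,"y": 0,"z": 0,"rx": 0,"ry": 0,"rz": 0,"jaw": 7}]'

```text
clock: 2.15
tool_pos: [0.4754, -0.194, 0.1586]
eef_rot: [1.0, -0.003, -0.002, -0.0]
contact_force: [-0.2, 0.2, -0.2]
opening: 0.797
finger_force: 0.0
```

send_rows --motion '[{"x": 0,"y": 0,"z": 2,"rx": 0,"ry": 0,"rz": 0,"jaw": 7},{"x": 0,"y": 0,"z": 2,"rx": 0,"ry": 0,"rz": 0,"jaw": 7},{"x": 0,"y": 0,"z": 2,"rx": 0,"ry": 0,"rz": 0,"jaw": 7},{"x": 0,"y": 0,"z": 1.2,"rx": 0,"ry": 0,"rz": 0,"jaw": 7},{"x": 0,"y": 0,"z": 0,"rx": 0,"ry": 0,"rz": 0,"jaw": 4}]'

```text
clock: 2.65
tool_pos: [0.4767, -0.1936, 0.0875]
eef_rot: [1.0, -0.003, -0.001, 0.0]
contact_force: [-1.1, 0.1, 0.5]
opening: 0.728
finger_force: 0.0
```

```bash
python3 - <<'E'
from plant import *
from h import *
tell(get_state(),[.481,-.187,.087],0)
cv2.imwrite("pics/sc2.png",cv2.resize(snapshot("scene")["img"][130:240,160:310,::-1],None,fx=5,fy=5))
E
```

```text
t 2.65 pos [ 0.4767 -0.1936  0.0875] yaw -0.3 z [-1.2e-03 -1.0e-04 -1.0e+00] open 64.2 ff 0.0 F [-1.1  0.1  0.5] M [ 0.03 -0.01 -0.03] q [ 0.32  0.82 -0.04  2.02  0.09  0.3  -1.37]
tool cm [ 0.43 -0.66  0.05]
rotvec [ 0.     0.001 -0.006]
```

View pics/sc2.png

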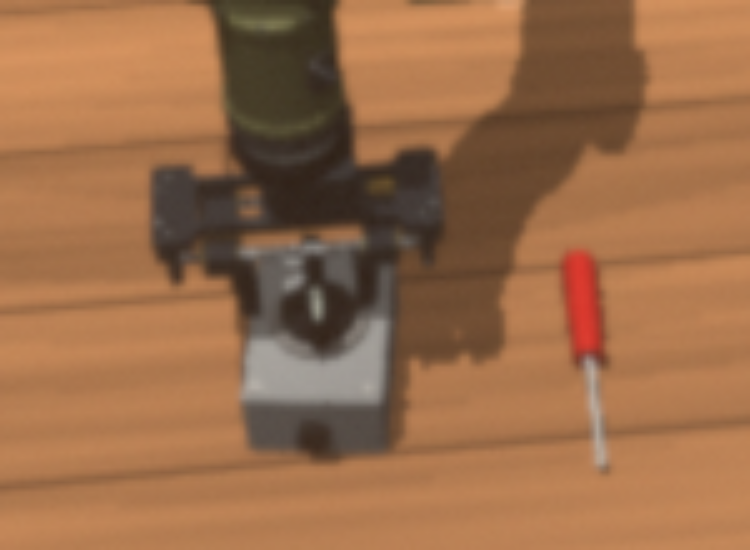

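The open fingers stand on both sides of the handle, set back a little from its middle. I'll make up the remaining offset and close the jaws.

send_rows --motion '[{"x": 0.4,"y": -0.65,"z": 0,"rx": 0,"ry": 0,"rz": 0,"jaw": 4},{"x": 0,"y": 0,"z": 0,"rx": 0,"ry": 0,"rz": 0,"jaw": 3},{"x": 0,"y": 0,"z": 0,"rx": 0,"ry": 0,"rz": 0,"jaw": 2},{"x": 0,"y": 0,"z": 0,"rx": 0,"ry": 0,"rz": 0,"jaw": 1},{"x": 0,"y": 0,"z": 0,"rx": 0,"ry": 0,"rz": 0,"jaw": 0.5}]' --grip_force 20

```text
clock: 3.2
tool_pos: [0.4813, -0.1866, 0.0879]
eef_rot: [1.0, -0.003, 0.0, 0.0]
contact_force: [0.4, 0.1, -0.4]
opening: 0.228
finger_force: 0.0
```

send_rows --motion '[{"x": 0,"y": 0,"z": 0,"rx": 0,"ry": 0,"rz": 0,"jaw": 0.5},{"x": 0,"y": 0,"z": 0,"rx": 0,"ry": 0,"rz": 0,"jaw": 0.5},{"x": 0,"y": 0,"z": 0,"rx": 0,"ry": 0,"rz": 0,"jaw": 0.5},{"x": 0,"y": 0,"z": 0,"rx": 0,"ry": 0,"rz": 0,"jaw": 0.5},{"x": 0,"y": 0,"z": 0,"rx": 0,"ry": 0,"rz": 0,"jaw": 0.5}]'

```text
clock: 3.7
tool_pos: [0.4812, -0.188, 0.0879]
eef_rot: [1.0, -0.003, 0.0, 0.001]
contact_force: [-0.4, -5.6, 0.4]
opening: 0.16
finger_force: 19.9
```

```bash
python3 - <<'E'
from plant import *
from h import *
tell(get_state(),[.481,-.187,.087],0)
E
```

```text
t 3.7 pos [ 0.4812 -0.188   0.0879] yaw -0.4 z [ 5.0e-04 -1.9e-03 -1.0e+00] open 14.1 ff 19.9 F [-0.4 -5.6  0.4] M [-1.03  0.07  0.03] q [ 0.3   0.82 -0.03  2.02  0.09  0.31 -1.38]
tool cm [-0.02 -0.1   0.09]
rotvec [ 0.002 -0.    -0.007]
```

send_rows --motion '[{"x": 0,"y": 0.15,"z": 0,"rx": 0,"ry": 0,"rz": 0,"jaw": 0.5},{"x": 0,"y": 0,"z": 0,"rx": 0,"ry": 0,"rz": -0.1,"jaw": 0.5},{"x": 0,"y": 0,"z": 0,"rx": 0,"ry": 0,"rz": -0.1,"jaw": 0.5},{"x": 0,"y": 0,"z": 0,"rx": 0,"ry": 0,"rz": -0.1,"jaw": 0.5},{"x": 0,"y": 0,"z": 0,"rx": 0,"ry": 0,"rz": -0.1,"jaw": 0.5}]' --grip_force 30

```text
clock: 4.2
tool_pos: [0.4811, -0.1876, 0.0879]
eef_rot: [0.98, 0.198, -0.0, -0.0]
contact_force: [-0.5, -2.3, 2.1]
opening: 0.152
finger_force: 30.0
```

send_rows --motion '[{"x": 0,"y": 0,"z": 0,"rx": 0,"ry": 0,"rz": -0.1,"jaw": 0.5},{"x": 0,"y": 0,"z": 0,"rx": 0,"ry": 0,"rz": -0.1,"jaw": 0.5},{"x": 0,"y": 0,"z": 0,"rx": 0,"ry": 0,"rz": -0.1,"jaw": 0.5},{"x": 0,"y": 0,"z": 0,"rx": 0,"ry": 0,"rz": -0.1,"jaw": 0.5},{"x": 0,"y": 0,"z": 0,"rx": 0,"ry": 0,"rz": 0,"jaw": 0.5}]'

```text
clock: 4.7
tool_pos: [0.4809, -0.1873, 0.0879]
eef_rot: [0.922, 0.388, -0.0, -0.001]
contact_force: [-1.0, 0.2, 4.7]
opening: 0.154
finger_force: 29.9
```

```bash
python3 - <<'E'
from plant import *
from h import *
tell(get_state(),[.481,-.188,.087],np.radians(82.5))
E
```

```text
t 4.7 pos [ 0.4809 -0.1873  0.0879] yaw 45.6 z [-7.0e-04  1.1e-03 -1.0e+00] open 13.6 ff 29.9 F [-1.   0.2  4.7] M [-0.14  0.21  0.09] q [ 0.4   0.82 -0.2   2.01  0.43  0.35 -0.92]
tool cm [-0.04  0.06  0.09]
rotvec [-0.001 -0.001 -0.644]
```

send_rows --motion '[{"x": 0,"y": 0,"z": 0,"rx": 0,"ry": 0,"rz": -0.1,"jaw": 0.5},{"x": 0,"y": 0,"z": 0,"rx": 0,"ry": 0,"rz": -0.1,"jaw": 0.5},{"x": 0,"y": 0,"z": 0,"rx": 0,"ry": 0,"rz": -0.1,"jaw": 0.5},{"x": 0,"y": 0,"z": 0,"rx": 0,"ry": 0,"rz": -0.1,"jaw": 0.5},{"x": 0,"y": 0,"z": 0,"rx": 0,"ry": 0,"rz": -0.1,"jaw": 0.5}]'

```text
clock: 5.2
tool_pos: [0.4804, -0.187, 0.0879]
eef_rot: [0.797, 0.604, -0.0, -0.001]
contact_force: [-2.9, 0.4, 3.7]
opening: 0.154
finger_force: 30.0
```

send_rows --motion '[{"x": 0,"y": 0,"z": 0,"rx": 0,"ry": 0,"rz": -0.05,"jaw": 0.5},{"x": 0,"y": 0,"z": 0,"rx": 0,"ry": 0,"rz": -0.04,"jaw": 0.5},{"x": 0,"y": 0,"z": 0,"rx": 0,"ry": 0,"rz": -0.04,"jaw": 0.5},{"x": 0,"y": 0,"z": 0,"rx": 0,"ry": 0,"rz": 0,"jaw": 0.5},{"x": 0,"y": 0,"z": 0,"rx": 0,"ry": 0,"rz": 0,"jaw": 0.5}]'

```text
clock: 5.7
tool_pos: [0.4803, -0.187, 0.0879]
eef_rot: [0.757, 0.653, -0.0, -0.001]
contact_force: [-2.5, -0.2, 5.5]
opening: 0.158
finger_force: 29.9
```

```bash
python3 - <<'E'
from plant import *
from h import *
tell(get_state(),[.481,-.188,.087],np.radians(82.5))
E
```

```text
t 5.7 pos [ 0.4803 -0.187   0.0879] yaw 81.5 z [-2.e-03  9.e-04 -1.e+00] open 13.9 ff 29.9 F [-2.5 -0.2  5.5] M [-0.01  0.37  0.02] q [ 0.49  0.83 -0.35  2.01  0.67  0.41 -0.53]
tool cm [-0.09  0.09  0.09]
rotvec [-0.002 -0.001 -0.017]
```

send_rows --motion '[{"x": 0,"y": 0,"z": 0,"rx": 0,"ry": 0,"rz": -0.05,"jaw": 0.5},{"x": 0,"y": 0,"z": 0,"rx": 0,"ry": 0,"rz": -0.04,"jaw": 0.5},{"x": 0,"y": 0,"z": 0,"rx": 0,"ry": 0,"rz": 0,"jaw": 0.5},{"x": 0,"y": 0,"z": 0,"rx": 0,"ry": 0,"rz": 0,"jaw": 0.5},{"x": 0,"y": 0,"z": 0,"rx": 0,"ry": 0,"rz": 0,"jaw": 0.5}]'

```text
clock: 6.2
tool_pos: [0.4803, -0.1868, 0.0878]
eef_rot: [0.728, 0.685, -0.0, -0.001]
contact_force: [-1.5, 1.4, 5.0]
opening: 0.157
finger_force: 31.6
```

```bash
python3 - <<'E'
from plant import *
from h import *
tell(get_state(),[.481,-.188,.087],np.radians(82.5))
E
```

```text
t 6.2 pos [ 0.4803 -0.1868  0.0878] yaw 86.5 z [-0.002   0.0017 -1.    ] open 13.9 ff 31.6 F [-1.5  1.4  5. ] M [ 0.23  0.4  -0.74] q [ 0.5   0.84 -0.37  2.01  0.7   0.43 -0.47]
tool cm [-0.12  0.08  0.08]
rotvec [-0.002 -0.001  0.07 ]
```

The moment of 0.74 N m says the handle is against the stop. I'll unload, open the jaws, lift and check.

send_rows --motion '[{"x": 0,"y": 0,"z": 0,"rx": 0,"ry": 0,"rz": 0.01,"jaw": 3},{"x": 0,"y": 0,"z": 0,"rx": 0,"ry": 0,"rz": 0,"jaw": 5},{"x": 0,"y": 0,"z": 0,"rx": 0,"ry": 0,"rz": 0,"jaw": 5},{"x": 0,"y": 0,"z": 0,"rx": 0,"ry": 0,"rz": 0,"jaw": 5},{"x": 0,"y": 0,"z": -3,"rx": 0,"ry": 0,"rz": 0,"jaw": 5}]'

```text
clock: 6.7
tool_pos: [0.4793, -0.1874, 0.1155]
eef_rot: [0.73, 0.684, -0.002, -0.003]
contact_force: [-0.2, -0.2, -0.2]
opening: 0.563
finger_force: 0.0
```

send_rows --motion '[{"x": 0,"y": 0,"z": -4,"rx": 0,"ry": 0,"rz": 0,"jaw": 6},{"x": 0,"y": 0,"z": -4,"rx": 0,"ry": 0,"rz": 0,"jaw": 6},{"x": 4,"y": 0,"z": 0,"rx": 0,"ry": 0,"rz": -0.1,"jaw": 6},{"x": 4,"y": 0,"z": 0,"rx": 0,"ry": 0,"rz": -0.1,"jaw": 6},{"x": 4,"y": 0,"z": 0,"rx": 0,"ry": 0,"rz": -0.1,"jaw": 6}]'

```text
clock: 7.2
tool_pos: [0.4778, -0.0673, 0.1982]
eef_rot: [0.619, 0.786, 0.001, 0.001]
contact_force: [0.2, 0.6, -0.7]
opening: 0.684
finger_force: 0.0
```

send_rows --motion '[{"x": 4,"y": 0,"z": 0,"rx": 0,"ry": 0,"rz": -0.1,"jaw": 6},{"x": 4,"y": 0,"z": 0,"rx": 0,"ry": 0,"rz": 0,"jaw": 6},{"x": 4,"y": 0,"z": 0,"rx": 0,"ry": 0,"rz": 0,"jaw": 6},{"x": 4,"y": 0,"z": 0,"rx": 0,"ry": 0,"rz": 0,"jaw": 6},{"x": 0,"y": 0,"z": 0,"rx": 0,"ry": 0,"rz": 0,"jaw": 6}]'

```text
clock: 7.7
tool_pos: [0.4272, 0.09, 0.1984]
eef_rot: [0.575, 0.818, 0.002, -0.001]
contact_force: [-1.0, 0.1, 0.2]
opening: 0.679
finger_force: 0.0
```

```bash
python3 - <<'E'
from plant import *
from h import *
tell(get_state(),[.531,.230,.1],np.radians(112))
a=snapshot("top")["img"][215:300,165:390,::-1]
cv2.imwrite("pics/top3.png",cv2.resize(a,None,fx=3.5,fy=3.5,interpolation=cv2.INTER_CUBIC))
E
```

```text
t 7.7 pos [0.4272 0.09   0.1984] yaw 109.7 z [ 0.001   0.0041 -1.    ] open 59.8 ff 0.0 F [-1.   0.1  0.2] M [-0.05 -0.13  0.04] q [ 0.07  0.6  -0.6   2.16  0.63  0.56 -0.64]
tool cm [ 9.64 14.47  9.91]
rotvec [ 0.002 -0.004 -0.04 ]
```

View pics/top3.png

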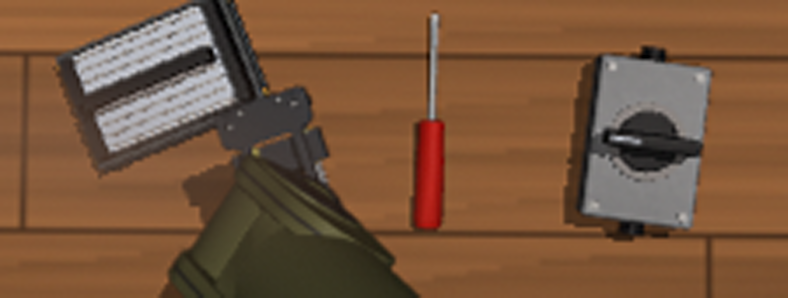

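The isolator handle now lies across its housing, from (605,136) to (700,150) in the crop, perpendicular to the long side. The module and the screwdriver haven't moved. Next I'll go over the module.

send_rows --motion '[{"x": 2,"y": 3,"z": 0,"rx": 0,"ry": 0,"rz": -0.05,"jaw": 6},{"x": 2,"y": 3,"z": 0,"rx": 0,"ry": 0,"rz": 0,"jaw": 6},{"x": 2,"y": 3,"z": 0,"rx": 0,"ry": 0,"rz": 0,"jaw": 6},{"x": 2,"y": 3,"z": 0,"rx": 0,"ry": 0,"rz": 0,"jaw": 6},{"x": 1,"y": 2,"z": 0,"rx": 0,"ry": 0,"rz": 0,"jaw": 6}]'

```text
clock: 8.25
tool_pos: [0.5279, 0.2196, 0.1976]
eef_rot: [0.56, 0.829, 0.001, -0.0]
contact_force: [-0.3, 0.4, -0.1]
opening: 0.677
finger_force: 0.0
```

send_rows --motion '[{"x": 0,"y": 0,"z": 0,"rx": 0,"ry": 0,"rz": 0,"jaw": 6},{"x": 0,"y": 0,"z": 0,"rx": 0,"ry": 0,"rz": 0,"jaw": 6},{"x": 0,"y": 0,"z": 0,"rx": 0,"ry": 0,"rz": 0,"jaw": 6},{"x": 0,"y": 0,"z": 0,"rx": 0,"ry": 0,"rz": 0,"jaw": 6},{"x": 0,"y": 0,"z": 0,"rx": 0,"ry": 0,"rz": 0,"jaw": 6}]'

```text
clock: 8.75
tool_pos: [0.5258, 0.2176, 0.1978]
eef_rot: [0.559, 0.829, -0.0, 0.0]
contact_force: [0.4, 0.3, 0.3]
opening: 0.68
finger_force: 0.0
```

```bash
python3 - <<'E'
from plant import *
from h import *
tell(get_state(),[.531,.229,.1],np.radians(112.5))
E
```

```text
t 8.75 pos [0.5258 0.2176 0.1978] yaw 112.0 z [-2.e-04 -9.e-04 -1.e+00] open 59.9 ff 0.0 F [0.4 0.3 0.3] M [ 0.02 -0.11  0.01] q [-0.12  0.74 -0.61  1.78  0.57  0.81 -0.63]
tool cm [0.88 0.91 9.78]
rotvec [-0.001  0.001 -0.009]
```

send_rows --motion '[{"x": 0.9,"y": 0.9,"z": 0,"rx": 0,"ry": 0,"rz": -0.01,"jaw": 6},{"x": 0,"y": 0,"z": 2,"rx": 0,"ry": 0,"rz": 0,"jaw": 6},{"x": 0,"y": 0,"z": 2,"rx": 0,"ry": 0,"rz": 0,"jaw": 6},{"x": 0,"y": 0,"z": 1,"rx": 0,"ry": 0,"rz": 0,"jaw": 6},{"x": 0,"y": 0,"z": 0,"rx": 0,"ry": 0,"rz": 0,"jaw": 6}]'

```text
clock: 9.25
tool_pos: [0.5304, 0.2305, 0.1465]
eef_rot: [0.555, 0.832, -0.001, -0.001]
contact_force: [0.2, -0.2, 0.4]
opening: 0.682
finger_force: 0.0
```

```bash
python3 - <<'E'
from plant import *
from h import *
tell(get_state(),[.531,.229,.1],np.radians(112.5))
a=snapshot("top")["img"][190:290,150:290,::-1];b=snapshot("scene")["img"][140:240,290:430,::-1]
cv2.imwrite("pics/ab4.png",cv2.resize(np.vstack([a,b]),None,fx=3,fy=3,interpolation=cv2.INTER_CUBIC))
E
```

```text
t 9.25 pos [0.5304 0.2305 0.1465] yaw 112.6 z [-0.0021 -0.0011 -1.    ] open 60.1 ff 0.0 F [ 0.2 -0.2  0.4] M [-0.06 -0.09 -0.04] q [-0.17  0.82 -0.57  1.79  0.63  0.73 -0.68]
tool cm [-0.16  0.01  4.65]
rotvec [-0.002  0.     0.002]
```

View pics/ab4.png

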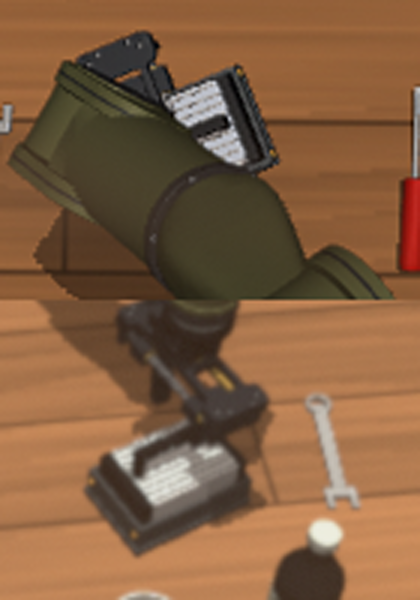

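The gripper straddles the module's handle bar, near its middle. I'll descend and close with a gentle grip first, so the jaws can centre.

send_rows --motion '[{"x": 0,"y": 0,"z": 1.6,"rx": 0,"ry": 0,"rz": 0,"jaw": 6},{"x": 0,"y": 0,"z": 1.6,"rx": 0,"ry": 0,"rz": 0,"jaw": 6},{"x": 0,"y": 0,"z": 1.4,"rx": 0,"ry": 0,"rz": 0,"jaw": 6},{"x": 0,"y": 0,"z": 0,"rx": 0,"ry": 0,"rz": 0,"jaw": 4},{"x": 0,"y": 0,"z": 0,"rx": 0,"ry": 0,"rz": 0,"jaw": 3}]' --grip_force 10

```text
clock: 9.85
tool_pos: [0.5313, 0.2306, 0.1021]
eef_rot: [0.555, 0.832, 0.0, 0.0]
contact_force: [-0.2, -0.4, -0.4]
opening: 0.522
finger_force: 0.0
```

send_rows --motion '[{"x": 0,"y": 0,"z": 0,"rx": 0,"ry": 0,"rz": 0,"jaw": 2.2},{"x": 0,"y": 0,"z": 0,"rx": 0,"ry": 0,"rz": 0,"jaw": 1.8},{"x": 0,"y": 0,"z": 0,"rx": 0,"ry": 0,"rz": 0,"jaw": 0.5},{"x": 0,"y": 0,"z": 0,"rx": 0,"ry": 0,"rz": 0,"jaw": 0.5},{"x": 0,"y": 0,"z": 0,"rx": 0,"ry": 0,"rz": 0,"jaw": 0.5}]'

```text
clock: 10.35
tool_pos: [0.5319, 0.2307, 0.102]
eef_rot: [0.555, 0.832, 0.001, 0.0]
contact_force: [2.5, 0.7, -0.3]
opening: 0.157
finger_force: 10.0
```

```bash
python3 - <<'E'
from plant import *
from h import *
tell(get_state(),[.531,.229,.1],np.radians(112.5))
E
```

```text
t 10.35 pos [0.5319 0.2307 0.102 ] yaw 112.6 z [ 1.6e-03  9.0e-04 -1.0e+00] open 13.8 ff 10.0 F [ 2.5  0.7 -0.3] M [ 0.07 -0.55 -0.05] q [-0.2   0.88 -0.51  1.81  0.69  0.63 -0.74]
tool cm [-0.12 -0.15  0.2 ]
rotvec [ 0.002 -0.     0.001]
```

send_rows --motion '[{"x": 0,"y": 0.1,"z": 0,"rx": 0,"ry": 0,"rz": 0,"jaw": 0.5},{"x": 0,"y": 0,"z": 0,"rx": 0,"ry": 0,"rz": 0,"jaw": 0.5},{"x": 0,"y": 0,"z": 0,"rx": 0,"ry": 0,"rz": 0,"jaw": 0.5},{"x": 0,"y": 0,"z": -0.3,"rx": 0,"ry": 0,"rz": 0,"jaw": 0.5},{"x": 0,"y": 0,"z": -0.5,"rx": 0,"ry": 0,"rz": 0,"jaw": 0.5}]' --grip_force 50

```text
clock: 10.85
tool_pos: [0.5306, 0.2295, 0.1084]
eef_rot: [0.555, 0.832, -0.002, -0.001]
contact_force: [-0.1, 0.4, -8.5]
opening: 0.15
finger_force: 50.0
```

```bash
python3 - <<'E'
from plant import *
from h import *
tell(get_state(),[.532,.231,.24],np.radians(112.5))
E
```

```text
t 10.85 pos [0.5306 0.2295 0.1084] yaw 112.6 z [-0.0035 -0.0025 -1.    ] open 13.2 ff 50.0 F [-0.1  0.4 -8.5] M [-0.11 -0.14  0.02] q [-0.19  0.87 -0.52  1.81  0.68  0.65 -0.73]
tool cm [  0.07   0.13 -13.16]
rotvec [-0.004  0.001  0.001]
```

send_rows --motion '[{"x": 0,"y": 0,"z": -0.8,"rx": 0,"ry": 0,"rz": 0,"jaw": 0.5},{"x": 0,"y": 0,"z": -1,"rx": 0,"ry": 0,"rz": 0,"jaw": 0.5},{"x": 0,"y": 0,"z": -1,"rx": 0,"ry": 0,"rz": 0,"jaw": 0.5},{"x": 0,"y": 0,"z": -1,"rx": 0,"ry": 0,"rz": 0,"jaw": 0.5},{"x": 0,"y": 0,"z": -1,"rx": 0,"ry": 0,"rz": 0,"jaw": 0.5}]'

```text
clock: 11.35
tool_pos: [0.532, 0.2308, 0.1588]
eef_rot: [0.555, 0.832, 0.0, 0.0]
contact_force: [-0.4, -0.5, -8.1]
opening: 0.151
finger_force: 50.0
```

send_rows --motion '[{"x": 0,"y": 0,"z": -1.2,"rx": 0,"ry": 0,"rz": 0,"jaw": 0.5},{"x": 0,"y": 0,"z": -1.2,"rx": 0,"ry": 0,"rz": 0,"jaw": 0.5},{"x": 0,"y": 0,"z": -1.2,"rx": 0,"ry": 0,"rz": 0,"jaw": 0.5},{"x": 0,"y": 0,"z": -1.2,"rx": 0,"ry": 0,"rz": 0,"jaw": 0.5},{"x": 0,"y": 0,"z": -1.2,"rx": 0,"ry": 0,"rz": 0,"jaw": 0.5}]'

```text
clock: 11.85
tool_pos: [0.5319, 0.2307, 0.2187]
eef_rot: [0.555, 0.832, -0.0, 0.0]
contact_force: [0.9, 0.5, -8.2]
opening: 0.148
finger_force: 50.0
```

send_rows --motion '[{"x": 0,"y": 0,"z": -1.2,"rx": 0,"ry": 0,"rz": 0,"jaw": 0.5},{"x": 0,"y": 0,"z": -0.8,"rx": 0,"ry": 0,"rz": 0,"jaw": 0.5},{"x": 0,"y": 0,"z": -0.4,"rx": 0,"ry": 0,"rz": 0,"jaw": 0.5},{"x": 0,"y": 0,"z": 0,"rx": 0,"ry": 0,"rz": 0,"jaw": 0.5},{"x": 0,"y": 0,"z": 0,"rx": 0,"ry": 0,"rz": 0,"jaw": 0.5}]'

```text
clock: 12.35
tool_pos: [0.5317, 0.2305, 0.2413]
eef_rot: [0.555, 0.832, -0.001, -0.0]
contact_force: [0.2, -0.0, -8.8]
opening: 0.153
finger_force: 50.0
```

send_rows --motion '[{"x": 0,"y": 0,"z": 0,"rx": 0,"ry": 0,"rz": 0,"jaw": 0.5},{"x": 0,"y": 0,"z": 0,"rx": 0,"ry": 0,"rz": 0,"jaw": 0.5},{"x": 0,"y": 0,"z": 0,"rx": 0,"ry": 0,"rz": 0,"jaw": 0.5},{"x": 0,"y": 0,"z": 0,"rx": 0,"ry": 0,"rz": 0,"jaw": 0.5},{"x": 0,"y": 0,"z": 0,"rx": 0,"ry": 0,"rz": 0,"jaw": 0.5}]'

```text
clock: 12.85
tool_pos: [0.532, 0.2308, 0.2416]
eef_rot: [0.555, 0.832, -0.0, -0.0]
contact_force: [0.1, -0.4, -7.0]
opening: 0.15
finger_force: 50.0
```

```bash
python3 - <<'E'
from plant import *
from h import *
tell(get_state(),[.532,.231,.24],np.radians(112.5))
a=snapshot("top")["img"][190:300,150:370,::-1];b=snapshot("scene")["img"][120:230,200:420,::-1]
cv2.imwrite("pics/ab5.png",cv2.resize(np.vstack([a,b]),None,fx=2.7,fy=2.7,interpolation=cv2.INTER_CUBIC))
E
```

```text
t 12.85 pos [0.532  0.2308 0.2416] yaw 112.6 z [-1.e-04 -1.e-04 -1.e+00] open 13.2 ff 50.0 F [ 0.1 -0.4 -7. ] M [-0.03 -0.06 -0.02] q [-0.12  0.7  -0.65  1.7   0.52  0.92 -0.58]
tool cm [0.02 0.01 0.16]
rotvec [-0.     0.     0.001]
```

View pics/ab5.png

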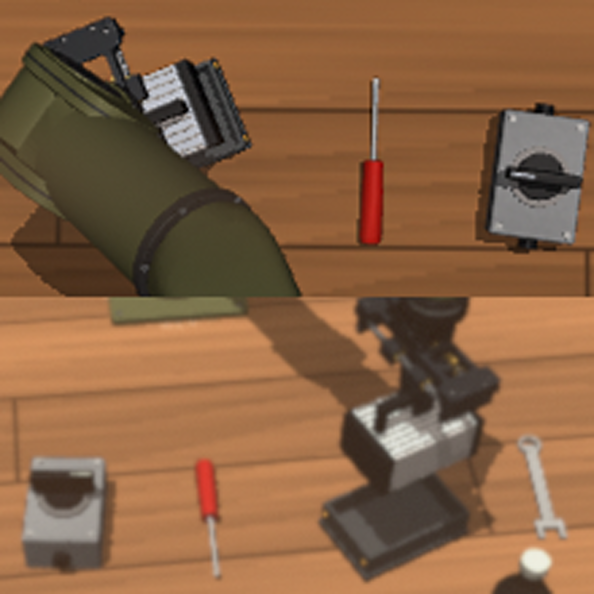

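The module hangs level above the empty dock, around (410,435) in the scene half. The isolator is off and the bystanders are where they were, so I'm handing in.

```bash
python3 -c "
from plant import *
print(finish_job())"
```

```text
the job is handed in; nothing more can be done
None
```

The isolator is switched off against its stop. The module is held level and still in the gripper above its dock, its underside about 15 cm above the bench. The job is handed in, but no verdict was returned.

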